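# Switch the marking machine off and try its start button

## Task

The stylus pin of the dot marking machine is to be changed, so first prove at the bench control station, with the fingertips only and grasping nothing, that the machine is dead. Push the supply's toggle lever, which leans towards you, right over to its off stop on the far side; only then press the start button (the plain raised round one, not the wide mushroom stop) lightly right down, let it spring back up and withdraw. Do not press the stop, turn the selector with the bar grip or shift the loose things lying about.

Things in the scene. Friction and masses are not known exactly. Their poses are not given: they have to be found in the camera images.
- power_lever (a joint): lean of the supply's toggle lever (rad) about a level axis through lever_pivot, along the row of boxes: 0 = on, leaning 29 degrees towards the robot's side of the station (its -x); 0.5 = upright; 1.0 = off, on its stop, leaning 29 degrees the other way (+x). Starts at 0 to 0.2. A stiff lever without spring: it stays where it is left; about 1 N at the tip, 3 N low down, moves it
- lever_pivot (a point): pivot of the toggle lever, at the centre of its box, level with the top of the bezel, 57 mm above the worktop
- lever_tip (a point): end of the toggle lever, on its axis, 46 mm from the pivot (97 to 103 mm above the worktop); moves with it. The lever is a steel round bat, 13 mm thick near its end and 9 mm at its rubber boot
- power_box: enclosure that carries the toggle lever, of the same make as start_box; origin at the centre of its underside, z up, x away from the robot along the lever's push, y along the row of boxes
- start_button (a joint): travel of the start button (m): 0 = up, 0.006 = right down. Spring return: 1.5 N starts it, 5 N holds it down; then it is on a hard stop, which must not be loaded with more than 25 N
- start_top (a point): centre of the top of the start button, a plain raised black cylinder 28 mm in diameter, 14 mm proud of its bezel, 71 mm above the worktop when up; moves with the button, which goes straight down
- start_box: enclosure that carries the start button at its centre: grey box 66 x 62 x 50 mm (x, y, z), origin at the centre of its underside. Four such boxes stand in a row, 62 mm apart along their y, on one steel plate 78 x 256 x 4 mm fixed to the worktop in front of the machine; their order in the row varies
- stop_button (a joint): travel of the stop button (m), 0 = up, 0.005 = down. Must stay up
- stop_top (a point): centre of the top of the stop button, a black mushroom head 40 mm in diameter, 82 mm above the worktop, on the middle of its own box
- mode_knob (a joint): angle of the selector (rad), 0 at the start. Must not be turned
- mode_top (a point): centre of the top of the selector, a black bar grip 29 x 8 mm on a round skirt 29 mm in diameter, 76 mm above the worktop, on the middle of its own box
- flange_ring: loose steel flange ring lying on the worktop at the right, 112 mm across, 27 mm high; origin under its centre. To be left alone
- paint_pen: loose paint marker lying near the front edge, right of the station, 134 mm long, 14 mm thick. To be left alone
- hex_bolt: loose hex bolt, 56 mm long, 18 mm thick at the head, lying right of the station. To be left alone
- sample_plate: loose steel plate 40 x 80 x 8 mm, lying between the station and the ring. To be left alone
- hex_key: loose hex key 38 x 104 x 8 mm lying on the machine's base, 70 mm above the worktop. The base's front is at x = 0.54; the machine's black head hood starts at x = 0.55 over y = 0.06 to 0.22, 0.15 m above the worktop, and an orange air hose hangs across at y = -0.11 to -0.16, 0.15 m up and more. To be left alone
- plug_gauge: loose plug gauge, 98 mm long, 24 mm thick, lying on the left end of the machine's base. To be left alone
- oil_bottle: loose oil bottle standing at the right, 44 mm across, 143 mm high. To be left alone

How it is judged (in metres and radians):
On the way, in this order (a step that is already met when the one before it is completed fails the run):
1. the toggle lever is over at off, with the start button still up (value of joint power_lever above 0.88 rad and value of joint start_button below 0.001 m), for 0.2 s.
2. with the supply off, the start button is pressed right down (value of joint power_lever above 0.88 rad and value of joint start_button above 0.0045 m), for 0.1 s.
At the end, for the whole second after the job is handed in: The toggle lever is within 0.12 rad of its off stop; after that the start button has been right down (at least 4.5 of its 6 mm) and it is up again (within 0.8 mm); the stop button is up, the selector is within 0.1 rad of where it was, and every loose thing is within 12 mm of where it lay (value of joint power_lever above 0.88 rad and value of joint each of start_button, stop_button below 0.0008 m and value of joint mode_knob between -0.1 and 0.1 rad and distance of each of flange_ring, paint_pen, hex_bolt, sample_plate, hex_key, plug_gauge, oil_bottle from where it was at the start of the episode below 0.012 m); the robot touches nothing.
It fails at once if the start button is pressed while the supply is not yet off (value of joint start_button above 0.002 m and value of joint power_lever below 0.85 rad).
It fails at once if the start button or its box is pushed with more than 25 N (contact force between any of the fingers, the arm and start_box above 25 N).
It fails at once if the stop button is pressed (value of joint stop_button above 0.001 m).
It fails at once if the selector is turned (value of joint mode_knob above 0.12 rad or value of joint mode_knob below -0.12 rad).
It fails at once if a loose thing is shifted, lifted or knocked over (distance of any of flange_ring, paint_pen, hex_bolt, sample_plate, hex_key, plug_gauge, oil_bottle from where it was at the start of the episode above 0.015 m).
It also fails if it takes over 40 s, if anything falls off the work surface, if the arm or the gripper's body presses on something with over 40 N, if the wrist force passes 120 N, or if a joint passes its speed limit or range.

## Robot

A 7-joint arm with a two-finger parallel gripper is mounted at the origin on a cart in front of the work surface, level with it; the furniture and walls round the work are solid. World frame = base frame: x ahead of the robot, y to its left, z up, the work surface at z = 0. Lengths are in m, angles in degrees, forces in N, time in s.
With the tool pointing down it reaches from about 0.4 to 0.85 m from the base axis. Payload 10.4 kg.
Tool frame: the origin (TCP) lies between the finger pads; the fingertips stand 17 mm ahead of it and the grasp point (between the pads) lies 2 mm behind it; z points along the fingers, y is the line along which they close (so a half turn about z gives the same grasp; the last joint's range is limited). The gripper opens to 87 mm and grips with 3 to 60 N. Pads are 19 mm wide; open, the fingers measure 117 mm over their backs; the gripper's body (75 mm by 190 mm) begins 51 mm behind the grasp point.
Start: joints at [-70.565, 19.034, -3.707, 83.658, 1.238, 77.344, -5.071], TCP at [0.221, 0.585, 0.24] pointing down, gripper open.
Joint ranges: [-148.97, 148.97], [-28.65, 121.19], [-84.17, 76.75], [9.2, 138.47], [-72.65, 252.65], [3.7, 117.97], [-149.18, 149.18]. Speed limits (degrees/s): [127.2, 127.2, 159.86, 159.86, 180, 180, 180].

## Interface

Orientations are given as a 3x3 rotation matrix whose columns are the frame's x, y, z axes.
In Python, from station import sensors, vision, sign_off gives the robot as it stands. The module is installed in compiled form; this text tells all that it offers.
- The arm moves only by the shell command python3 -m inch 'ROWS'. ROWS is JSON, a list that holds one entry, the list of rows, each a list of 7 numbers: the shift along the tool's x, y, z in m, then the turn, a rotation vector about the tool's x, y, z in degrees, then the closure in counts, from 0 (fully open) to 255 (shut). In form: [[[x, y, z, rx, ry, rz, hand], ...]]. A call has 1 to 20 rows; each row shifts and turns the commanded pose from where the row before left it, along the tool's axes as they then stand; what a row does not reach is not made up. A row lasts 1/10 s, in which the tool goes at most 50 mm and 8.59 degrees, less where a joint would pass 70% of its speed; a pose out of reach is approached as far as the arm can. A call with a gripper value outside its range is refused whole. The fingers move at their own pace and stop on an object; the grip force is fixed at half the most. Time passes only in rows, so rows that do not move let the fingers close. It gives the time, the measured TCP pose, the force, the opening and the grip force at its end, in the units of the state.
- sensors.state(): the state, without advancing time (a new reading comes with each control period).
- vision.read_camera(name): name is "scene" or "top" or "wrist"; returns a dict with "frame" (400x640x3 uint8, red, green, blue), "K" (3x3 intrinsics, pixels), "R" (3x3) and "t" (3): a world point X has camera coordinates R X + t. Camera axes: x right, y down, z forward; pixel columns grow to the right and rows downward; lengths in m; the calibration is good to about 2 mm. A picture is of the moment at which its call begins. There is no depth.
- sign_off(): hands the job in; it is judged then, once.
The state is a dict: "time_s": time; "qpos": joint angles; "qvel": joint speeds; "joint_torque": joint torques, N m; "tcp_pos": TCP position; "orientation": TCP orientation; "wrist_force": force on the tool from outside, world axes, zero at the start; "wrist_torque": the same for the moment, N m; "opening": finger opening in m; "gripper_force": force on a finger pad.
Only numpy, scipy, OpenCV 4.12 (cv2) and the standard library are available. Lean on these libraries where they do the work, as an engineer would, in place of code of your own. Each camera call takes 0.05 s, during which the arm holds its last target. There are 200 camera calls.

## Working session

There is one attempt and no reset: what is moved stays moved. The work goes in short steps, Python scripts to look and compute and a shell command to move; the robot and the scene stay as the last step left them, time stands still between calls to the robot, and variables do not carry over. Pictures are saved under pics/ and viewed, at most 10 in all, crops included, and the job is handed in when it is done.

```bash
mkdir -p pics; python3 - <<'E'
from station import sensors, vision
import cv2,pickle
s=sensors.state();print(s['time_s'],s['tcp_pos'],s['orientation'],s['opening'])
d={}
for n in('scene','top'):
    c=vision.read_camera(n);d[n]=c;cv2.imwrite(f'pics/{n}.png',c['frame'][:,:,::-1])
    print(n,c['K'],-c['R'].T@c['t'])
pickle.dump(d,open('cams.pkl','wb'))
E
```

```text
0.0 [0.22107691 0.58423378 0.23879608] [[-9.35296785e-01  3.53864003e-01 -4.36628061e-04]
 [ 3.53864270e-01  9.35295951e-01 -1.24957060e-03]
 [-3.38015969e-05 -1.32322644e-03 -9.99999124e-01]] 0.08717345960081176
scene [[456.44615117   0.         317.2222421 ]
 [  0.         456.44615117 203.42171764]
 [  0.           0.           1.        ]] [-0.34433521  0.32801075  0.94872781]
top [[453.06707522   0.         329.02956125]
 [  0.         453.06707522 203.39035126]
 [  0.           0.           1.        ]] [ 0.31687036 -0.02781821  1.19159273]
```

View pics/top.png

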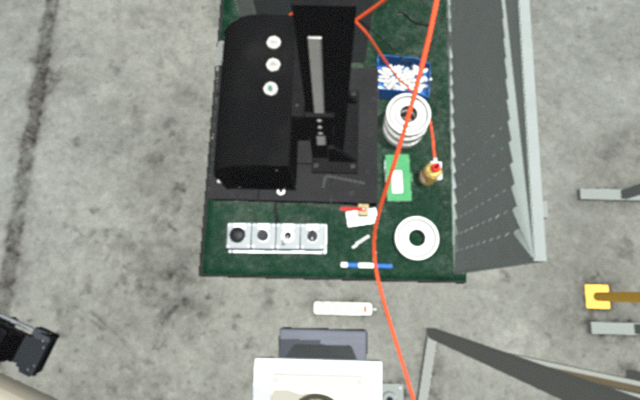

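View pics/scene.png

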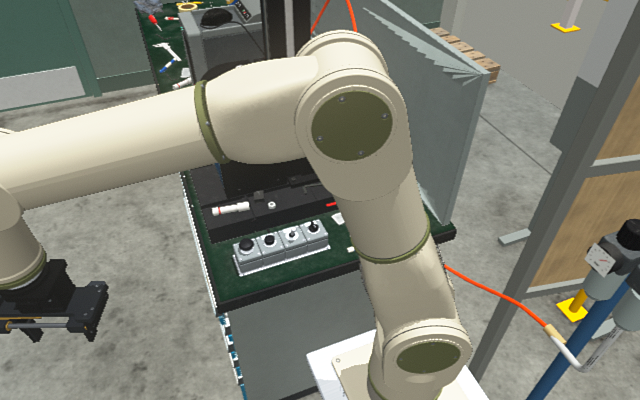

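The top view shows the row of boxes at about (238..313, 236), with the mushroom stop at the left end. I'll enlarge both views to tell the other three apart.

```bash
python3 - <<'E'
import cv2,numpy as np
a=cv2.imread('pics/top.png')[215:260,220:335];b=cv2.imread('pics/scene.png')[215:280,228:335]
a=cv2.resize(a,(690,270),interpolation=cv2.INTER_CUBIC);b=cv2.resize(b,(535,325),interpolation=cv2.INTER_CUBIC)
o=np.zeros((600,690,3),np.uint8);o[:270]=a;o[272:597,:535]=b
cv2.imwrite('pics/crop.png',o)
E
```

```text
(no output)
```

View pics/crop.png

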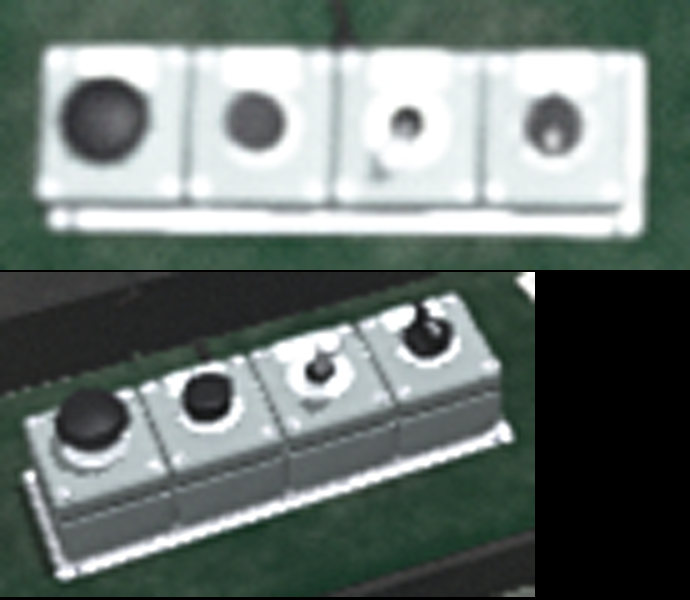

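```bash
cat >h.py <<'E'
import numpy as np
def ray(c,u,v,z):
    d=c['R'].T@np.linalg.inv(c['K'])@np.array([u,v,1]);o=-c['R'].T@c['t']
    return o+d*(z-o[2])/d[2]
E
python3 - <<'E'
import pickle;from h import *
d=pickle.load(open('cams.pkl','rb'));t=d['top'];s=d['scene']
for n,u,v,z in[('stop',104,121,.082),('start',256,120,.071),('lever',407,122,.065),('mode',552,124,.076),('cornerTL',42,47,.050),('TR',622,52,.050),('BL',40,200,.05),('BR',622,205,.05)]:
    print(n,ray(t,220+u/6,215+v/6,z).round(4))
for n,u,v,z in[('stop',92,136,.078),('start',208,115,.071),('lever',320,98,.065),('mode',428,62,.07)]:
    print(n,ray(s,228+u/5,215+v/5,z).round(4))
E
```

```text
stop [0.4468 0.2039 0.082 ]
start [0.4501 0.1433 0.071 ]
lever [0.4516 0.0812 0.065 ]
mode [0.4509 0.0203 0.076 ]
cornerTL [0.4814 0.239  0.05  ]
TR [ 0.4855 -0.0072  0.05  ]
BL [0.4166 0.2354 0.05  ]
BR [ 0.4206 -0.009   0.05  ]
stop [0.4532 0.2075 0.078 ]
start [0.4516 0.1465 0.071 ]
lever [0.4468 0.0866 0.065 ]
mode [0.4458 0.0257 0.07  ]
```

Left to right, the row is stop, start (0.450, 0.144), lever (0.450, 0.082) and selector. The spacing is about 62 mm as given, and both cameras agree to about 5 mm. Next I close the fingers, square the tool to the row and move to the near side of the lever, staying high.

```bash
python3 -m inch '[[[0,0,0,0,0,-6.9,255],[0,0,0,0,0,-6.9,255],[0,0,0,0,0,-6.9,255],[-0.011,-0.031,0,0,0,0,255],[-0.011,-0.031,0,0,0,0,255],[-0.011,-0.031,0,0,0,0,255],[-0.011,-0.031,0,0,0,0,255],[-0.011,-0.031,0,0,0,0,255],[-0.011,-0.031,0,0,0,0,255],[-0.011,-0.031,0,0,0,0,255],[-0.011,-0.031,0,0,0,0,255],[-0.011,-0.031,0,0,0,0,255],[-0.011,-0.031,0,0,0,0,255],[-0.011,-0.031,0,0,0,0,255],[-0.011,-0.031,0,0,0,0,255],[-0.011,-0.031,0,0,0,0,255],[-0.011,-0.031,0,0,0,0,255],[-0.011,-0.031,0,0,0,0,255],[-0.011,-0.031,0,0,0,0,255],[0,0,0,0,0,0,255]]]'
python3 - <<'E'
from station import sensors, vision
import cv2,pickle
s=sensors.state();print(s['time_s'],s['tcp_pos'],s['orientation'].round(3) if hasattr(s['orientation'],'round') else s['orientation'],s['qpos'],s['wrist_force'])
c=vision.read_camera('wrist');pickle.dump(c,open('w1.pkl','wb'));cv2.imwrite('pics/w1.png',c['frame'][:,:,::-1])
E
```

```text
time_s: 2.1
tcp_pos: [0.3978, 0.0847, 0.2395]
orientation: [[-1.0, 0.006, 0.0], [0.006, 1.0, -0.0], [-0.0, -0.0, -1.0]]
wrist_force: [-1.0, 0.7, 0.2]
opening: 0.0005
gripper_force: 0.0
2.1 [0.39781936 0.08470971 0.23948967] [[-1.     0.006  0.   ]
 [ 0.006  1.    -0.   ]
 [-0.    -0.    -1.   ]] [-40.14528023 -10.84665688  19.34914565 114.80762345   3.70128834
  75.46378781  67.59441098] [-0.97234345  0.67915256  0.22449562]
```

View pics/w1.png

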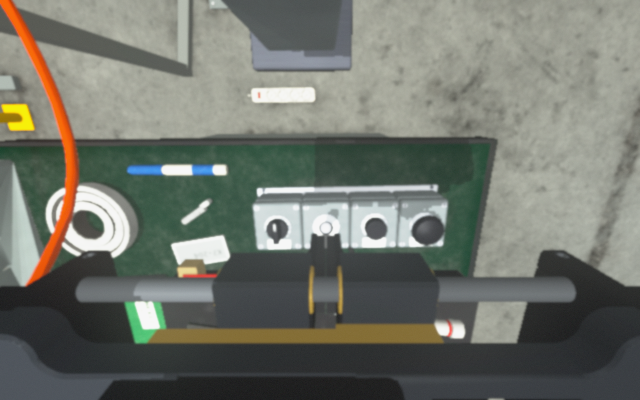

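The wrist view shows the lever tip at (326,228), start (375,228), selector (277,229) and stop (428,229). The closed fingers are in line with the lever.

```bash
python3 - <<'E'
import pickle;from h import *
c=pickle.load(open('w1.pkl','rb'))
for n,u,v,z in[('lever tip',326,228,.097),('start',375,228,.071),('mode',277,229,.076),('stop',428,229,.082),('frontplateL',258,191,.004),('frontplateR',438,187,.004)]: print(n,ray(c,u,v,z).round(4))
E
```

```text
lever tip [0.4391 0.0843 0.097 ]
start [0.4509 0.1443 0.071 ]
mode [0.4492 0.0252 0.076 ]
stop [0.4478 0.2049 0.082 ]
frontplateL [ 0.4218 -0.0122  0.004 ]
frontplateR [0.4177 0.2432 0.004 ]
```

```bash
python3 -m inch '[[[0.0005,-0.0002,0.0142,0,0,0,255],[0.0005,-0.0002,0.0142,0,0,0,255],[0.0005,-0.0002,0.0142,0,0,0,255],[0.0005,-0.0002,0.0142,0,0,0,255],[0.0005,-0.0002,0.0142,0,0,0,255],[0.0005,-0.0002,0.0142,0,0,0,255],[0.0005,-0.0002,0.0142,0,0,0,255],[0.0005,-0.0002,0.0142,0,0,0,255],[0.0005,-0.0002,0.0142,0,0,0,255],[0.0005,-0.0002,0.0142,0,0,0,255],[0,0,0,0,0,0,255]]]'
```

```text
time_s: 3.25
tcp_pos: [0.3904, 0.0869, 0.096]
orientation: [[-1.0, -0.001, -0.003], [-0.001, 1.0, -0.001], [0.003, -0.001, -1.0]]
wrist_force: [0.7, 0.1, 0.1]
opening: 0.0004
gripper_force: 0.0
```

```bash
python3 -m inch '[[[-0.005,-0.001,0,0,0,0,255],[-0.005,-0.001,0,0,0,0,255],[-0.005,-0.001,0,0,0,0,255],[-0.005,0,0,0,0,0,255],[-0.005,0,0,0,0,0,255],[-0.005,0,0,0,0,0,255],[-0.005,0,0,0,0,0,255],[-0.005,0,0,0,0,0,255],[-0.004,0,0,0,0,0,255],[-0.004,0,0,0,0,0,255],[-0.002,0,0,0,0,0,255],[0,0,0,0,0,0,255]]]'
```

```text
time_s: 4.45
tcp_pos: [0.4422, 0.0834, 0.0975]
orientation: [[-1.0, 0.001, 0.0], [0.001, 1.0, -0.0], [-0.0, -0.0, -1.0]]
wrist_force: [-0.7, 0.6, 0.6]
opening: 0.0005
gripper_force: 0.2
```

```bash
python3 -m inch '[[[-0.002,0,0,0,0,0,255],[-0.002,0,0,0,0,0,255],[0,0,0,0,0,0,255]]]'; python3 -m inch '[[[-0.001,0,0,0,0,0,255],[-0.001,0,0,0,0,0,255],[0,0,0,0,0,0,255]]]'
```

```text
time_s: 4.75
tcp_pos: [0.4461, 0.0834, 0.0975]
orientation: [[-1.0, 0.001, 0.0], [0.001, 1.0, 0.0], [-0.0, 0.0, -1.0]]
wrist_force: [-1.0, 0.6, 1.5]
opening: 0.0001
gripper_force: 0.7
time_s: 5.05
tcp_pos: [0.448, 0.0834, 0.0975]
orientation: [[-1.0, 0.001, 0.0], [0.001, 1.0, -0.0], [-0.0, -0.0, -1.0]]
wrist_force: [-1.1, -0.4, 0.9]
opening: 0.0002
gripper_force: 0.7
```

```bash
python3 -m inch '[[[-0.001,0,0,0,0,0,255],[-0.001,0,0,0,0,0,255],[0,0,0,0,0,0,255]]]'; python3 -m inch '[[[-0.001,0,0,0,0,0,255],[0,0,0,0,0,0,255]]]'
python3 - <<'E'
from station import vision
import cv2,numpy as np
o=[]
for n,r in(('scene',(215,280,228,335)),('top',(215,260,220,335))):
    f=vision.read_camera(n)['frame'][r[0]:r[1],r[2]:r[3],::-1]; o.append(cv2.resize(f,(690,300),interpolation=cv2.INTER_CUBIC))
cv2.imwrite('pics/p1.png',np.vstack(o))
E
```

```text
time_s: 5.35
tcp_pos: [0.45, 0.0834, 0.0974]
orientation: [[-1.0, 0.0, -0.0], [0.0, 1.0, -0.0], [0.0, -0.0, -1.0]]
wrist_force: [-1.1, -0.1, -0.7]
opening: 0.0007
gripper_force: 0.6
time_s: 5.55
tcp_pos: [0.451, 0.0834, 0.0975]
orientation: [[-1.0, 0.001, -0.0], [0.001, 1.0, -0.0], [0.0, -0.0, -1.0]]
wrist_force: [-1.7, 0.1, 0.1]
opening: 0.0008
gripper_force: 0.7
```

View pics/p1.png

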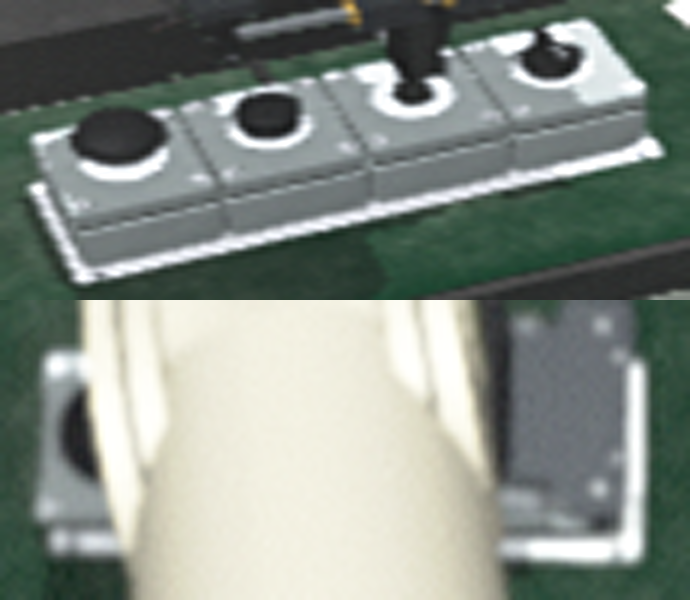

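The scene crop shows the fingers in front of the lever, just above its boot at about (415,90), with the neighbouring controls clear. The force is still only the lever's drag, so I keep going until the stop shows.

```bash
for i in 1; do python3 -m inch '[[[-0.001,0,0,0,0,0,255],[-0.001,0,0,0,0,0,255],[0,0,0,0,0,0,255]]]' | egrep 'tcp|wrist_f'; python3 -m inch '[[[-0.001,0,0,0,0,0,255],[0,0,0,0,0,0,255]]]'| egrep 'tcp|wrist_f'; done
```

```text
tcp_pos: [0.452, 0.0834, 0.0972]
wrist_force: [-5.7, 0.5, 0.8]
tcp_pos: [0.4523, 0.0834, 0.097]
wrist_force: [-10.0, -0.1, 4.6]
```

The force jumped to 10 N, so the lever is on its stop. I back off towards the robot, rise, and check.

```bash
python3 -m inch '[[[0.005,0,0,0,0,0,255],[0.01,0,0,0,0,0,255],[0.01,0,0,0,0,0,255],[0,0,-0.02,0,0,0,255],[0,0,-0.03,0,0,0,255],[0,0,-0.03,0,0,0,255],[0,0.02,-0.01,0,0,0,255],[0,0.02,0,0,0,0,255],[0,0.02,0,0,0,0,255],[0,0,0,0,0,0,255]]]'
python3 - <<'E'
from station import vision
import cv2,numpy as np,pickle
c=vision.read_camera('wrist');pickle.dump(c,open('w2.pkl','wb'))
f=vision.read_camera('scene')['frame'][205:280,220:340,::-1]
o=np.vstack([cv2.resize(c['frame'][160:260,200:480,::-1],(780,279),interpolation=cv2.INTER_CUBIC),cv2.resize(f,(780,320),interpolation=cv2.INTER_CUBIC)])
cv2.imwrite('pics/p2.png',o)
E
```

```text
time_s: 7.15
tcp_pos: [0.4283, 0.1458, 0.1878]
orientation: [[-1.0, -0.003, 0.001], [-0.003, 1.0, 0.001], [-0.001, 0.001, -1.0]]
wrist_force: [0.5, -0.2, -0.1]
opening: 0.0004
gripper_force: 0.0
```

View pics/p2.png

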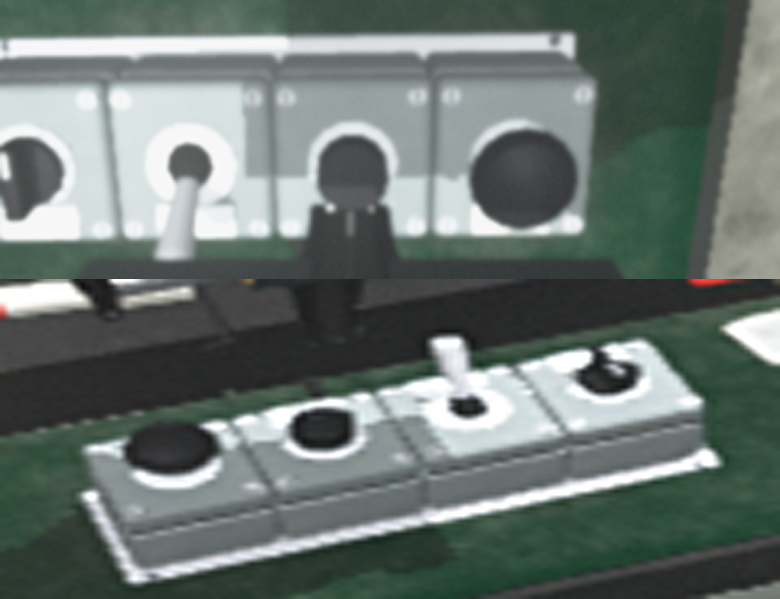

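The lever now leans away from the robot, with its tip at about (447,345) in the scene part of the picture. The start button is at (352,172) in the wrist part. I'll compute both points.

```bash
python3 - <<'E'
import pickle;from h import *
c=pickle.load(open('w2.pkl','rb'));s=pickle.load(open('cams.pkl','rb'))['scene']
print(ray(c,200+352*.359,160+174*.3584,.071),ray(c,200+189*.359,160+162*.3584,.06))
print('tip',ray(s,220+447*120/780,205+(347-279)*75/320,.097),'base',ray(s,220+466*120/780,205+(406-279)*75/320,.062))
E
```

```text
[0.45233733 0.14619957 0.071     ] [0.45211919 0.08460385 0.06      ]
tip [0.46751426 0.0870276  0.097     ] base [0.44924844 0.08673962 0.062     ]
```

```bash
python3 -m inch '[[[-0.012,0,0,0,0,0,255],[-0.011,0,0,0,0,0,255],[0,0,0.02,0,0,0,255],[0,0,0.02,0,0,0,255],[0,0,0.02,0,0,0,255],[0,0,0.02,0,0,0,255],[0,0,0.01,0,0,0,255],[0,0,0,0,0,0,255],[0,0,0,0,0,0,255]]]'
```

```text
time_s: 8.15
tcp_pos: [0.4527, 0.1433, 0.0981]
orientation: [[-1.0, 0.001, 0.001], [0.001, 1.0, 0.0], [-0.001, 0.0, -1.0]]
wrist_force: [0.1, -0.1, 0.3]
opening: 0.0007
gripper_force: 0.0
```

```bash
python3 -m inch '[[[0,0,0.003,0,0,0,255],[0,0,0.003,0,0,0,255],[0,0,0.002,0,0,0,255],[0,0,0,0,0,0,255]]]'|egrep 'tcp|wrist_f';python3 -m inch '[[[0,0,0.002,0,0,0,255],[0,0,0.002,0,0,0,255],[0,0,0,0,0,0,255]]]'|egrep 'tcp|wrist_f'
```

```text
tcp_pos: [0.4519, 0.1435, 0.0894]
wrist_force: [-0.3, 0.5, -0.0]
tcp_pos: [0.4522, 0.1435, 0.0856]
wrist_force: [0.7, -0.7, 4.0]
```

```bash
python3 -m inch '[[[0,0,0.001,0,0,0,255],[0,0,0.001,0,0,0,255],[0,0,0,0,0,0,255]]]'|egrep 'tcp|wrist_f'
```

```text
tcp_pos: [0.4521, 0.1435, 0.0836]
wrist_force: [0.7, -0.3, 4.7]
```

```bash
python3 -m inch '[[[0,0,0.001,0,0,0,255],[0,0,0,0,0,0,255]]]'|egrep 'tcp|wrist_f'
```

```text
tcp_pos: [0.4522, 0.1435, 0.0826]
wrist_force: [0.5, 0.1, 5.1]
```

```bash
python3 -m inch '[[[0,0,0.0005,0,0,0,255],[0,0,0,0,0,0,255]]]'|egrep 'tcp|wrist_f'
```

```text
tcp_pos: [0.4522, 0.1435, 0.0824]
wrist_force: [-1.2, -0.7, 8.1]
```

At 8 N the button is on its hard stop. I hold briefly, then withdraw straight up and clear.

```bash
python3 -m inch '[[[0,0,0,0,0,0,255],[0,0,0,0,0,0,255],[0,0,-0.005,0,0,0,255],[0,0,-0.015,0,0,0,255],[0,0,-0.03,0,0,0,255],[0,0,-0.03,0,0,0,255],[0,0,-0.03,0,0,0,255],[0.015,0,-0.02,0,0,0,255],[0.015,0,0,0,0,0,255],[0,0,0,0,0,0,255],[0,0,0,0,0,0,255],[0,0,0,0,0,0,255]]]'
python3 - <<'E'
from station import vision
import cv2,numpy as np
f=vision.read_camera('scene')['frame'][180:290,200:380,::-1]
cv2.imwrite('pics/p3.png',cv2.resize(f,(720,440),interpolation=cv2.INTER_CUBIC))
E
```

```text
time_s: 10.75
tcp_pos: [0.4222, 0.1432, 0.2115]
orientation: [[-1.0, 0.001, -0.001], [0.001, 1.0, -0.001], [0.001, -0.001, -1.0]]
wrist_force: [0.1, 0.5, 0.6]
opening: 0.0003
gripper_force: 0.0
```

View pics/p3.png

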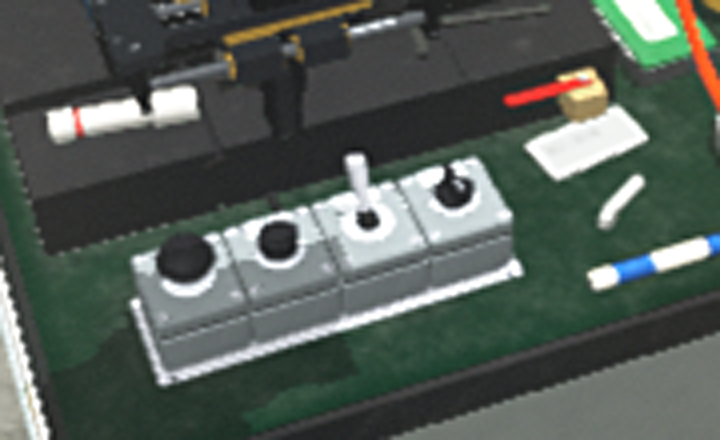

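The lever still leans away (tip at about (356,160)), the start button is up again at (277,235), the loose things are where they lay, and the robot is clear.

```bash
python3 -c "
from station import sign_off
print(sign_off())"
```

```text
the job is handed in; nothing more can be done
None
```

The job is handed in (no verdict came back): the lever was pushed onto its off stop (about 10 N), then start was pressed right down (about 8 N) and sprang back up; the last picture showed the robot clear and nothing else disturbed.

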